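# Refit the hob knob and hold it pressed in

### The arm

A 6-joint arm with a two-finger parallel gripper is mounted at the origin on a cart in front of the work surface, level with it; the furniture and walls round the work are solid. World frame = base frame: x ahead of the robot, y to its left, z up, the work surface at z = 0. Lengths are in m, angles in rad, forces in N, time in s.
With the tool pointing down it reaches from about 0.25 to 0.775 m from the base axis. Payload 4 kg.
Tool frame: the origin (TCP) lies midway between the tips of the shut fingers; the grasp point (between the pads) lies 19 mm behind it; y points along the fingers, x is the direction in which the jaws open and shut, and the axes are right-handed (so a half turn about y gives the same grasp; the last joint's range is limited). The gripper opens to 94 mm and grips with 3 to 60 N. Pads are 16 mm wide; open, the fingers measure 119 mm over their backs; the gripper's body (75 mm by 177 mm) begins 78 mm behind the grasp point.
Start: joints at [1.11, 0.087, 1.371, -0, 1.684, -0.103], TCP at [0.193, 0.515, 0.206] pointing down, gripper open.
Joint ranges: [-3.1, 3.1], [-0.76, 2.03], [0.27, 2.55], [-1.08, 4.22], [0.17, 2.65], [-2.57, 2.57]. Speed limits (rad/s): [2.79, 2.79, 3.14, 3.14, 3.14, 3.14].

### API

Orientations are given as [roll, pitch, yaw] about the fixed x, y, z axes, in that order (R = Rz(yaw) Ry(pitch) Rx(roll)).
In Python, from bench import robot gives the robot as it stands.
- The arm moves only by the shell command python3 -m creep 'ROWS'. ROWS is JSON, a list of rows, each a list of 7 numbers: the shift along the tool's x, y, z in mm, then the turn, a rotation vector about the tool's x, y, z in degrees, then the closure in counts, from 0 (fully open) to 255 (shut). A call has 1 to 5 rows; each row is the pose to reach, as a shift and turn from the pose commanded when the call began, along the tool's axes at that moment; what a row does not reach only later rows make up. A row lasts 1/8 s, in which the tool goes at most 62.5 mm and 10.7 degrees, less where a joint would pass 70% of its speed; a pose out of reach is approached as far as the arm can. A call with a gripper value outside its range is refused whole. The fingers move at their own pace and stop on an object; the grip force is fixed at half the most. Time passes only in rows, so rows that repeat a pose let the fingers close. It gives the time, the measured TCP pose, the force and the opening at its end, in the units of the state.
- robot.get_obs(): the state, without advancing time (a new reading comes with each control period).
- robot.snapshot(name): name is "scene" or "top" or "wrist"; returns a dict with "color" (400x640x3 uint8, blue, green, red), "fx", "fy", "cx", "cy" (pixels), "world_from_camera" (4x4, takes a point from camera to world coordinates); the wrist camera has in their place "mount" (4x4, takes a point from camera to tool coordinates, whose origin is the TCP and whose axes are the tool frame's). Camera axes: x right, y down, z forward; pixel columns grow to the right and rows downward; lengths in m; the calibration is good to about 2 mm. The wrist camera is an equidistant fisheye: a pixel r from the principal point sees the ray r / f radians off the axis. A picture is of the moment at which its call begins: read the wrist's pose just before it. There is no depth.
- robot.close_job(): hands the job in, once; it reports no verdict.
Trained networks look in the newest picture that a camera, given by its name, has taken for a name from the list of things; names that differ only in an ending like _2 or _b are one class to them, and where a whole thing is asked for, a point or a joint stands for the part that bears it (a point fixed in the world has none). Each returns a list of dicts, best first, with "p" (0 to 1); they miss things now and then, are a little off and sometimes report something else, mostly with a low value. They report only what shows in the picture. A call takes as long as a camera call. They do not tell look-alikes from the thing itself.
- robot.spot_in(name, camera): "point" ([x, y, z] in m, in world coordinates, good to about 4 mm: the middle of the surface that is visible of it).
- robot.landmark_of(name, camera): "point" ([x, y, z] in m, in world coordinates, good to about 4 mm: a listed point, or the origin of a listed thing).
The state is a dict: "time": time; "joint_positions": joint angles; "qvel": joint speeds; "joint_torque": joint torques, N m; "tool_pos": TCP position; "ee_rot": TCP orientation; "wrist_force": force on the tool from outside, world axes, zero at the start; "wrist_torque": the same for the moment, N m; "width": finger opening in m.
Only numpy, scipy, OpenCV 4.12 (cv2) and the standard library are available. Lean on these libraries where they do the work, as an engineer would, in place of code of your own. Each camera call takes 0.05 s, during which the arm holds its last target.

### The job

One control of the gas hob has lost its knob: a steel D-shaft stands bare there. Pick up the loose grey knob, turn it so that the flat in its socket matches the flat of the shaft (red pointer the same way as the red mark at the shaft's foot), push it fully home and press it in against the shaft's spring as far as it goes, as one does while the burner lights. Finish while still holding the knob pressed in; do not let go, and leave the mug, spice jar and salt shaker where they stand.

Things in the scene. Friction and masses are not known exactly. Their poses are not given: they have to be found in the camera images.
- knob: loose light grey control knob, 40 g, upright on the worktop. Origin at the centre of its underside, z up. Round skirt 46 mm across, z 0 to 16 mm; above it a grip bar 42 mm long along x, 14 mm wide along y, z 16 to 40 mm, with a red pointer line on top from its middle to its +x end. Its underside has a D-shaped socket (see knob_roof)
- knob_roof (a point): centre of the inner end of the knob's blind socket, 16 mm above the knob's underside; axes as the knob's. The socket is 15.6 mm round, cut by a flat 2.6 mm from the axis on the +x side, and widened by 2 mm at the mouth
- shaft_tip (a point): centre of the top end of the bare steel D-shaft, 24 mm above the hob's top face at rest; moves down with it. z up. 14 mm round, flat 2 mm from the axis on the +x side, last 3 mm tapered by 1.5 mm; a black disc at its foot has a red mark on the +x side. It does not turn. Knob fully on: knob_roof meets shaft_tip, x axes alike
- shaft (a joint): how far the shaft is pressed down, m: 0 at rest, 0.006 at its stop. A spring resists: 4 N to start, 10 N at the stop. The underside of a fully fitted knob is 8 mm above the hob's top face at rest, 2 mm when pressed right in
- hob: fixed white table-top gas hob with two burners, 260 x 440 x 65 mm (pan supports reach 89 mm above the worktop). Origin at the centre of its underside, x to its back. Its two controls stand on its top face (z 65 mm) at x -95 mm, y +60 and -60 mm; either may be the bare shaft
- other_knob: the knob on the hob's other control, the same as the loose one and fixed in place; origin at the centre of its underside, 73 mm above the worktop; its top 113 mm above the worktop
- mug: loose white mug with a teal band, 81 x 117 x 92 mm, origin under it; leave it alone
- spice_jar: loose spice jar with an orange lid, 45 x 44 x 103 mm, origin under it; leave it alone
- salt_shaker: loose salt shaker with a grey top, 44 x 44 x 90 mm, origin under it; leave it alone
There are look-alikes about, which are no part of the job. Leave any turquoise or yellow look-alike of the knob alone.

How it is judged:
By the outcome, as a careful person would: the job done as asked, in the order asked, and still so for the second after the job is handed in, while the arm keeps its last pose, push and grip.
It also fails if it takes over 35 s, if anything falls off the work surface, if the arm or the gripper's body presses on something with over 40 N, if the wrist force passes 120 N, or if a joint passes its speed limit or range.

## Working session

There is one attempt and no reset: what is moved stays moved. The work goes in short steps, Python scripts to look and compute and a shell command to move; the robot and the scene stay as the last step left them, time stands still between calls to the robot, and variables do not carry over. Pictures are saved under pics/ and viewed, and the job is handed in when it is done.

```bash
mkdir -p pics; ls; cat > h.py <<'E'
import numpy as np,cv2,json
from bench import robot
from scipy.spatial.transform import Rotation as R
def snap(cam,name):
    s=robot.snapshot(cam); cv2.imwrite(f'pics/{name}.png',s['color']); return s
def ray(s,u,v):
    T=np.array(s['world_from_camera']); d=np.array([(u-s['cx'])/s['fx'],(v-s['cy'])/s['fy'],1])
    return T[:3,3],T[:3,:3]@d
def atz(s,u,v,z):
    o,d=ray(s,u,v); return o+d*(z-o[2])/d[2]
def proj(s,p):
    T=np.linalg.inv(np.array(s['world_from_camera'])); q=T[:3,:3]@np.array(p)+T[:3,3]
    return s['fx']*q[0]/q[2]+s['cx'],s['fy']*q[1]/q[2]+s['cy']
E
python3 - <<'E'
from h import *
o=robot.get_obs(); print({k:np.round(v,3).tolist() for k,v in o.items()})
for c in ('scene','top'):
    s=snap(c,c+'0'); print(c,s['fx'],s['cx'],s['cy'],np.round(s['world_from_camera'],3).tolist())
    for n in ('knob','shaft_tip','hob','other_knob','mug','spice_jar','salt_shaker'):
        for f in ('landmark_of',):
            for d in getattr(robot,f)(n,c): 
                print(n,round(d['p'],2),np.round(d['point'],3),np.round(proj(s,d['point'])))
E
```

```text
pics
{'time': 0.0, 'joint_positions': [1.11, 0.088, 1.372, -0.0, 1.684, -0.103], 'qvel': [0.0, 0.001, -0.001, 0.002, 0.0, 0.002], 'joint_torque': [-0.001, -34.02, -30.243, 0.072, 0.033, -0.0], 'tool_pos': [0.192, 0.515, 0.204], 'ee_rot': [-1.571, 0.002, 1.213], 'wrist_force': [-0.608, 0.369, -0.159], 'wrist_torque': [0.031, 0.046, 0.003], 'width': 0.094}
scene 409.5998758580054 317.13438639622495 195.43555553641576 [[0.843, -0.309, 0.441, -0.069], [-0.538, -0.51, 0.672, -0.743], [0.017, -0.803, -0.595, 0.798], [0.0, 0.0, 0.0, 1.0]]
knob 0.62 [ 0.333  0.371 -0.003] [237. 181.]
knob 0.58 [0.401 0.328 0.001] [260. 181.]
knob 0.49 [ 0.457  0.262 -0.005] [284. 187.]
shaft_tip 0.5 [ 0.464 -0.239  0.087] [385. 257.]
other_knob 0.54 [ 0.455 -0.118  0.069] [352. 235.]
mug 0.9 [0.58  0.384 0.001] [298. 159.]
mug 0.18 [ 0.553 -0.17   0.001] [390. 252.]
spice_jar 0.84 [0.576 0.257 0.003] [315. 176.]
salt_shaker 0.65 [ 0.606  0.164 -0.004] [337. 188.]
top 444.15338176798724 321.3252257991437 200.26301618616267 [[-0.016, -0.99, 0.138, 0.315], [-1.0, 0.015, -0.008, 0.077], [0.006, -0.138, -0.99, 1.078], [0.0, 0.0, 0.0, 1.0]]
knob 0.9 [ 0.331  0.372 -0.003] [196. 257.]
knob 0.73 [0.458 0.255 0.   ] [245. 204.]
knob 0.62 [0.403 0.329 0.002] [214. 227.]
shaft_tip 0.47 [ 0.467 -0.234  0.089] [455. 192.]
hob 0.88 [ 0.555 -0.17   0.002] [417. 163.]
hob 0.52 [ 0.575  0.385 -0.002] [193. 159.]
other_knob 0.52 [ 0.456 -0.116  0.075] [402. 199.]
mug 0.56 [0.576 0.381 0.005] [194. 158.]
spice_jar 0.66 [0.577 0.386 0.001] [192. 157.]
spice_jar 0.56 [0.577 0.26  0.004] [243. 156.]
salt_shaker 0.51 [ 0.607  0.16  -0.004] [284. 145.]
```

View pics/scene0.png

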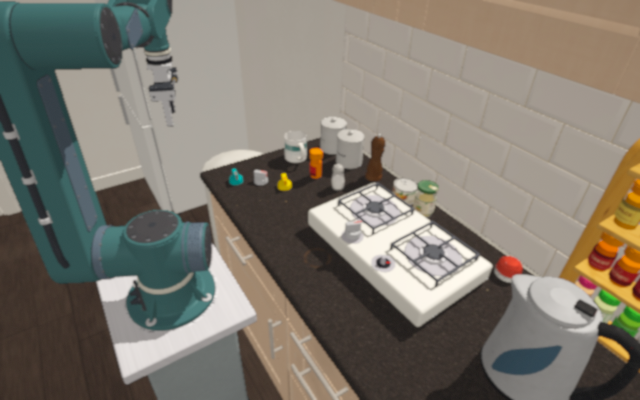

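View pics/top0.png

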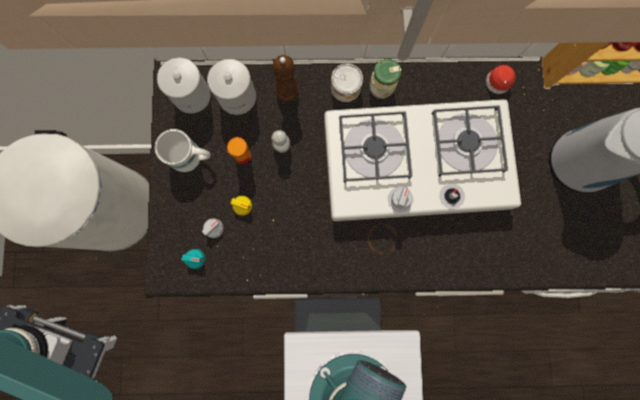

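```bash
python3 - <<'E'
import cv2,numpy as np
t=cv2.imread('pics/top0.png');s=cv2.imread('pics/scene0.png')
f=lambda im,x0,y0,w,h,k:cv2.resize(im[y0:y0+h,x0:x0+w],(w*k,h*k),interpolation=cv2.INTER_CUBIC)
a=f(t,180,180,100,96,4)
b=f(t,380,170,100,48,4)
c=f(s,215,155,100,48,4); d=f(s,330,205,100,96,4)
cv2.imwrite('pics/crop0.png',np.hstack([np.vstack([a,b]),np.vstack([d,c])]))
E
```

```text
(no output)
```

View pics/crop0.png

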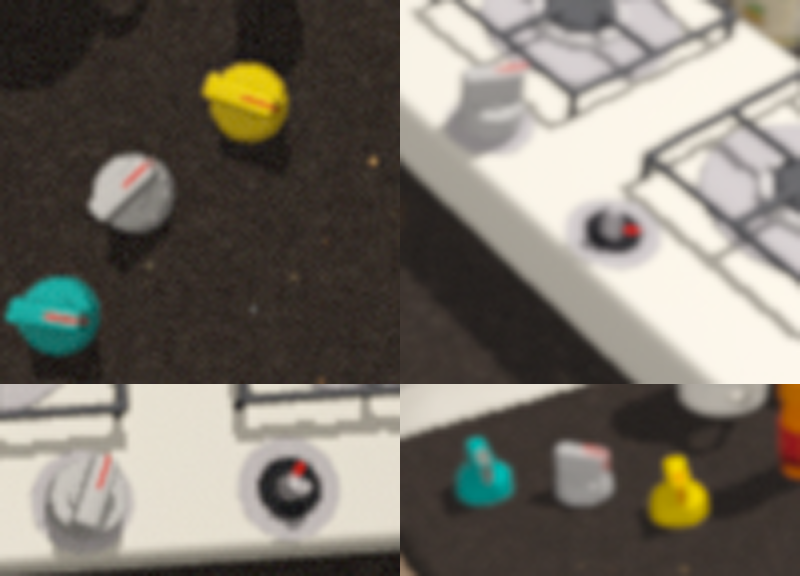

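Candidates for the knob in the top picture are teal (195,259), light grey (213,228), yellow (242,205) and the fixed grey one on the hob (402,197). The loose light grey one at (213,228), about (0.402, 0.329), fits the description, and the crop confirms it. The bare shaft is at (453,195). I'll move above the knob for a close wrist look.

```bash
python3 -m creep '[[-101,46,-262,0,26,0,110],[-101,46,-262,0,26,0,110],[-101,46,-262,0,26,0,110],[-101,46,-262,0,26,0,110],[-101,46,-262,0,26,0,110]]'
cat >> h.py <<'E'
def wsnap(name):
    o=robot.get_obs(); s=snap('wrist',name)
    T=np.eye(4); T[:3,:3]=R.from_euler('xyz',o['ee_rot']).as_matrix(); T[:3,3]=o['tool_pos']
    s['T']=T@np.array(s['mount']); s['o']=o; return s
def wray(s,u,v):
    x=(u-s['cx'])/s['fx'];y=(v-s['cy'])/s['fy'];r=np.hypot(x,y)+1e-12
    d=np.array([x/r*np.sin(r),y/r*np.sin(r),np.cos(r)]); return s['T'][:3,3],s['T'][:3,:3]@d
def watz(s,u,v,z):
    o,d=wray(s,u,v); return o+d*(z-o[2])/d[2]
def wproj(s,p):
    q=np.linalg.inv(s['T'])@np.append(p,1); a=np.arctan2(np.hypot(q[0],q[1]),q[2]); h=np.hypot(q[0],q[1])
    return s['fx']*a*q[0]/h+s['cx'],s['fy']*a*q[1]/h+s['cy']
def rect(s,c,yaw,z,half,n):
    # orthographic plane view at height z: image right=+X', up=+Y' in frame rotated by yaw
    im=np.zeros((n,n,2),np.float32)
    for i in range(n):
        for j in range(n):
            a=(j/(n-1)*2-1)*half;b=-(i/(n-1)*2-1)*half
            im[i,j]=wproj(s,[c[0]+a*np.cos(yaw)-b*np.sin(yaw),c[1]+a*np.sin(yaw)+b*np.cos(yaw),z])
    return cv2.remap(s['color'],im[...,0],im[...,1],cv2.INTER_CUBIC)
E
python3 - <<'E'
from h import *
s=wsnap('w1'); print({k:np.round(s['o'][k],4).tolist() for k in('time','tool_pos','ee_rot','wrist_force','width')}); print(s['fx'],s['cx'],s['cy'],np.round(s['mount'],3).tolist())
for d in robot.landmark_of('knob','wrist'): print(d['p'],np.round(d['point'],4),wproj(s,d['point']))
print(wproj(s,[.402,.329,0]))
E
```

```text
time: 1.42
tool_pos: [0.4043, 0.3265, 0.1589]
ee_rot: [-1.571, 0.0, 0.756]
wrist_force: [-0.2, -0.5, -0.3]
width: 0.0539
{'time': 1.425, 'tool_pos': [0.4043, 0.3265, 0.1589], 'ee_rot': [-1.5712, 0.0005, 0.7565], 'wrist_force': [-0.1762, -0.5447, -0.3449], 'width': 0.0539}
309.70691628693146 319.248143675557 194.4777497958175 [[1.0, 0.001, -0.0, -0.001], [0.0, -0.263, 0.965, -0.18], [0.001, -0.965, -0.263, 0.076], [0.0, 0.0, 0.0, 1.0]]
0.85 [0.4558 0.2591 0.0015] (np.float64(312.53456321244414), np.float64(249.55342897793878))
0.7 [ 0.3984  0.3282 -0.002 ] (np.float64(317.18636327026485), np.float64(175.57178842614712))
0.6 [ 0.3313  0.3721 -0.0017] (np.float64(299.98246054462993), np.float64(105.75412738198199))
(np.float64(320.00467103902105), np.float64(177.59069501999969))
```

View pics/w1.png

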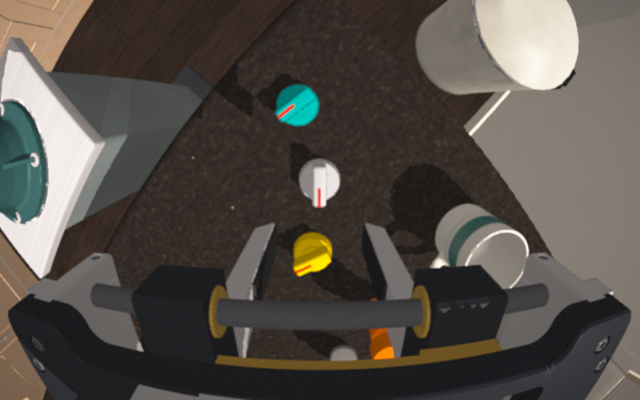

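```bash
python3 - <<'E'
from h import *
s=wsnap('w2')
yaw=s['o']['ee_rot'][2]-0
c=[.402,.329]
# frame: right = direction yaw (tool x), up = yaw+90 (= tool z)
a=rect(s,c,yaw,0.04,0.035,390); b=rect(s,c,yaw,0.0,0.035,390)
cv2.imwrite('pics/r2.png',np.hstack([a,b]))
E
```

```text
(no output)
```

View pics/r2.png

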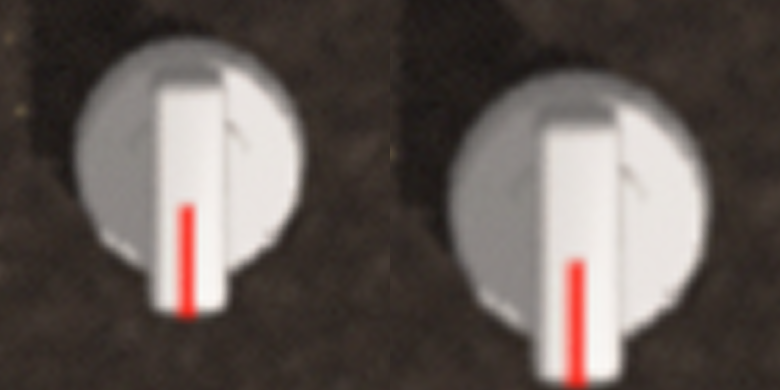

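The bar is already aligned with the tool z axis to within 1°, measuring 41.7 × 13.5 mm as it should. Descending.

```bash
python3 -m creep '[[-1,60,2,0,0,0,110],[-1,110,2,0,0,0,110],[-1,130,2,0,0,0,110],[-1,140,2,0,0,0,110],[-1,140,2,0,0,0,110]]'
python3 - <<'E'
from h import *
s=wsnap('w3'); print({k:np.round(s['o'][k],4).tolist() for k in('time','tool_pos','ee_rot','wrist_force','width')})
E
```

```text
time: 2.2
tool_pos: [0.4001, 0.3304, 0.0197]
ee_rot: [-1.57, -0.0, 0.76]
wrist_force: [0.2, 0.4, 0.6]
width: 0.0535
{'time': 2.2, 'tool_pos': [0.4001, 0.3304, 0.0197], 'ee_rot': [-1.5705, -0.0002, 0.7604], 'wrist_force': [0.1731, 0.3778, 0.6499], 'width': 0.0535}
```

View pics/w3.png

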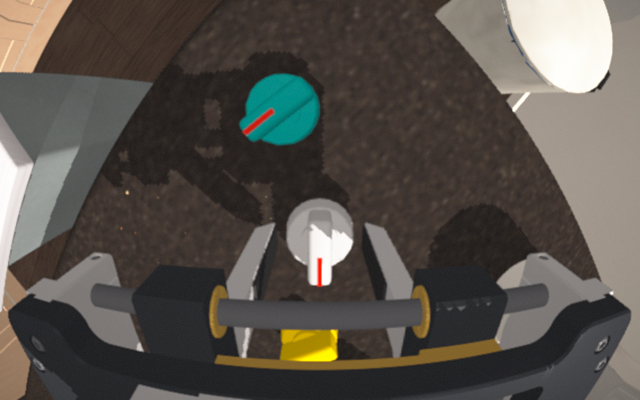

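The bar at (319,245) sits between the fingers at (255,260) and (385,260). Closing.

```bash
python3 -m creep '[[0,0,0,0,0,0,255],[0,0,0,0,0,0,255],[0,0,0,0,0,0,255],[0,0,0,0,0,0,255],[0,0,0,0,0,0,255]]'
python3 -m creep '[[0,-40,0,0,0,0,255],[0,-100,0,0,0,0,255],[0,-150,0,0,0,0,255],[0,-180,0,0,0,0,255],[0,-180,0,0,0,0,255]]'
python3 - <<'E'
from h import *
s=wsnap('w4'); o=s['o'];print({k:np.round(o[k],4).tolist() for k in('time','tool_pos','ee_rot','wrist_force','width')})
p=o['tool_pos']
a=rect(s,p[:2],o['ee_rot'][2],p[2]+.021,0.035,390)
cv2.imwrite('pics/r4.png',np.hstack([a,cv2.resize(s['color'][150:320,235:405],(390,390))]))
E
```

```text
time: 2.88
tool_pos: [0.401, 0.3298, 0.0203]
ee_rot: [-1.571, -0.001, 0.759]
wrist_force: [0.2, -0.1, 4.9]
width: 0.0135
time: 3.5
tool_pos: [0.4018, 0.3304, 0.202]
ee_rot: [-1.572, -0.006, 0.759]
wrist_force: [0.3, -0.3, -1.7]
width: 0.0136
{'time': 3.5, 'tool_pos': [0.4018, 0.3304, 0.202], 'ee_rot': [-1.5718, -0.0057, 0.7592], 'wrist_force': [0.2745, -0.3193, -1.6868], 'width': 0.0136}
```

View pics/r4.png

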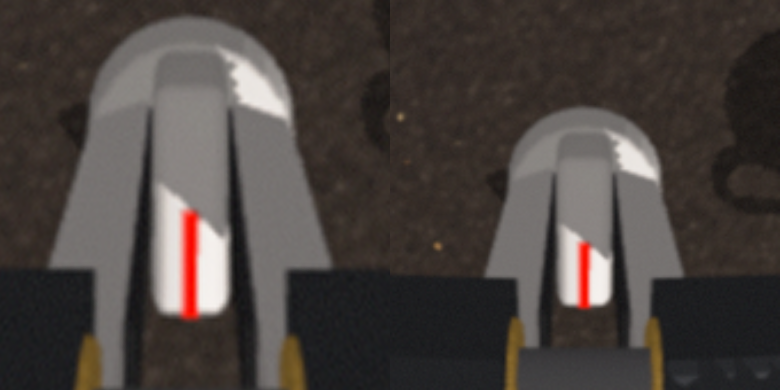

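The grasp is good: width 13.6 mm, pointer along −tool z. Carrying the knob towards the shaft for a close look.

```bash
python3 -m creep '[[-32,0,-51,0,-2,0,255],[-65,0,-102,0,-4,0,255],[-97,0,-153,0,-6,0,255],[-130,0,-204,0,-8,0,255],[-162,0,-255,0,-10,0,255]]'
python3 -m creep '[[-41,0,-45,0,-2,0,255],[-82,0,-89,0,-4,0,255],[-122,0,-134,0,-6,0,255],[-163,0,-178,0,-8,0,255],[-204,0,-223,0,-10,0,255]]'
python3 -m creep '[[0,0,0,0,0,0,255],[0,0,0,0,0,0,255],[0,0,0,0,0,0,255]]'
python3 - <<'E'
from h import *
s=wsnap('w5'); o=s['o'];print({k:np.round(o[k],4).tolist() for k in('time','tool_pos','ee_rot','wrist_force','width')})
for n in('shaft_tip','other_knob','knob_roof'):
  for d in robot.landmark_of(n,'wrist'): print(n,d['p'],np.round(d['point'],4),wproj(s,d['point']))
E
```

```text
time: 4.18
tool_pos: [0.4572, 0.0313, 0.1962]
ee_rot: [-1.567, 0.003, 0.935]
wrist_force: [0.7, -0.1, -1.3]
width: 0.0135
time: 4.8
tool_pos: [0.5154, -0.2648, 0.1958]
ee_rot: [-1.565, -0.001, 1.109]
wrist_force: [0.7, 0.5, -0.1]
width: 0.0136
time: 5.18
tool_pos: [0.5161, -0.2619, 0.1986]
ee_rot: [-1.569, -0.001, 1.11]
wrist_force: [0.1, -0.6, -0.5]
width: 0.0139
{'time': 5.175, 'tool_pos': [0.5161, -0.2619, 0.1986], 'ee_rot': [-1.5691, -0.0006, 1.1099], 'wrist_force': [0.1037, -0.585, -0.5224], 'width': 0.0139}
shaft_tip 0.6 [ 0.464  -0.2331  0.0887] (np.float64(322.8252273148735), np.float64(130.49593011209183))
other_knob 0.79 [ 0.4547 -0.1153  0.0718] (np.float64(422.87301849870516), np.float64(73.20158197685134))
knob_roof 0.79 [0.4587 0.2598 0.0161] (np.float64(593.2274434377168), np.float64(12.135801683377252))
knob_roof 0.72 [ 0.5222 -0.2608  0.1905] (np.float64(325.92100939352645), np.float64(238.77718263180878))
```

View pics/w5.png

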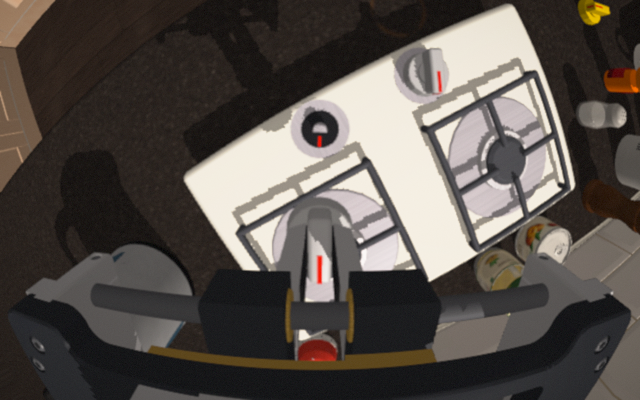

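```bash
python3 - <<'E'
from h import *
s=wsnap('w6'); o=s['o'];p=o['tool_pos'];yaw=o['ee_rot'][2];print(p,yaw)
c=np.array([.464,-.234])
a=rect(s,c,yaw,.089,0.025,390);b=rect(s,c,yaw,.067,0.025,390)
k=rect(s,p[:2],yaw,p[2]+.0205,0.025,390)
for im in (a,b,k): im[195,::6]=(0,255,0); im[::6,195]=(0,255,0)
cv2.imwrite('pics/r6.png',np.hstack([a,b])); cv2.imwrite('pics/r6k.png',k)
d=c-p[:2]; print('c in tool x,z mm',1e3*(d@[np.cos(yaw),np.sin(yaw)]),1e3*(d@[-np.sin(yaw),np.cos(yaw)]))
E
```

```text
[ 0.51626571 -0.26228728  0.19914673] 1.1098577527871478
c in tool x,z mm 2.0878843632561566 59.39289125695913
```

View pics/r6.png

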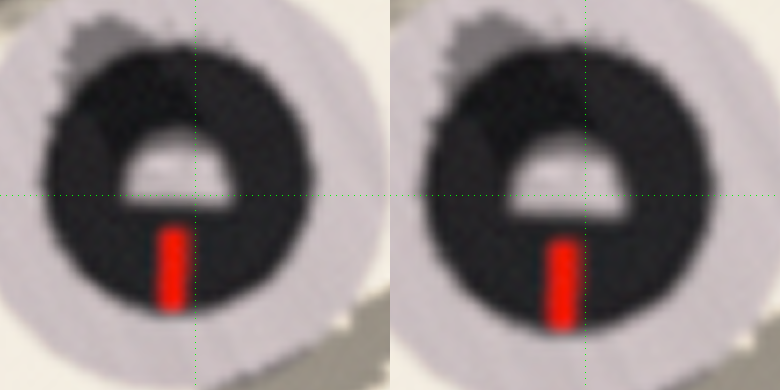

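View pics/r6k.png

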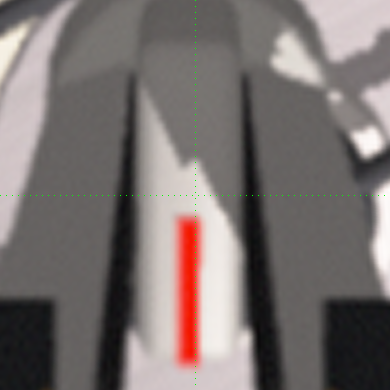

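```bash
python3 - <<'E'
from h import *
s=wsnap('w7'); o=s['o'];p=o['tool_pos'];yaw=o['ee_rot'][2];print(np.round(p,4),yaw)
c=np.array([.464,-.234]);d=c-p[:2]
c0=1e3*np.array([d@[np.cos(yaw),np.sin(yaw)],d@[-np.sin(yaw),np.cos(yaw)]])
n=500;half=.025
mm=lambda u,v:c0+np.array([(u/(n-1)*2-1)*25,-(v/(n-1)*2-1)*25])
b=rect(s,c,yaw,.067,half,n).astype(int); B,G,Rd=b[...,0],b[...,1],b[...,2]
red=((Rd>140)&(G<90)).astype(np.uint8); ys,xs=np.nonzero(red)
rm=mm(xs.mean(),ys.mean()); C=np.cov(xs,ys); w,V=np.linalg.eigh(C); v=V[:,1]; print('red',rm,'axis tilt',np.degrees(np.arctan2(v[0],v[1])))
dark=(((B+G+Rd)/3<75)|(red>0)).astype(np.uint8)
cs=cv2.findContours(dark,cv2.RETR_EXTERNAL,cv2.CHAIN_APPROX_NONE)[0]; cn=max(cs,key=cv2.contourArea)
e=cv2.fitEllipse(cv2.convexHull(cn)); print('disc',e); dc=mm(*e[0]); print('disc c',dc,'dir', np.degrees(np.arctan2(rm[1]-dc[1],rm[0]-dc[0])))
a=rect(s,c,yaw,.087,half,n).astype(int)
br=((a.sum(2)/3>95)&(abs(a[...,2]-a[...,1])<40)).astype(np.uint8)
nl,lab,st,ce=cv2.connectedComponentsWithStats(br)
for i in range(1,nl):
    if 1000<st[i][4]<30000:
        print(st[i],mm(*ce[i])); m=(lab==i).astype(np.uint8)
        cn=max(cv2.findContours(m,cv2.RETR_EXTERNAL,cv2.CHAIN_APPROX_NONE)[0],key=cv2.contourArea)[:,0]
        x0,y0,w,h=st[i][:4]
        lo=[(x,max(cn[cn[:,0]==x,1])) for x in range(x0+w//5,x0+w-w//5)]
        lo=np.array(lo); f=np.polyfit(lo[:,0],lo[:,1],1); print('flat slope deg',np.degrees(np.arctan(f[0])))
        print('edges mm',mm(x0,y0),mm(x0+w,y0+h))
k=rect(s,p[:2],yaw,p[2]+.0205,half,n).astype(int)
kr=((k[...,2]>140)&(k[...,1]<90)); kr[:200]=0; ys,xs=np.nonzero(kr); c0=np.zeros(2)
C=np.cov(xs,ys); w,V=np.linalg.eigh(C); v=V[:,1]; print('ptr',mm(xs.mean(),ys.mean()),mm(xs.mean(),ys.min()),mm(xs.mean(),ys.max()),np.degrees(np.arctan2(v[0],v[1])))
E
```

```text
[ 0.5163 -0.2625  0.1992] 1.1096254279756466
red [-0.54297443 47.74609292] axis tilt -3.4199228058379765
disc ((226.0270538330078, 238.3391876220703), (359.80731201171875, 368.5556945800781), 153.429931640625)
disc c [-0.12751541 60.57994837] dir -91.85413793203033
[  158   175   142    92 10259] [ 0.13319174 61.96471152]
flat slope deg 3.2344645134685397
edges mm [-6.94385347 66.92656036] [ 7.28460344 57.70812349]
ptr [ -0.76657199 -12.25469808] [-0.76657199 -3.35671343] [ -0.76657199 -21.49298597] -0.024209123102355894
```

```bash
python3 -m creep '[[0,30,0,0,3.3,0,255],[0,60,0,0,3.3,0,255],[0,74,0,0,3.3,0,255],[0,74,0,0,3.3,0,255]]'
cat > m.py <<'E'
from h import *
import sys
s=wsnap(sys.argv[1]); o=s['o'];p=o['tool_pos'];yaw=o['ee_rot'][2];print(np.round(p,4),np.round(o['ee_rot'],4),np.round(o['wrist_force'],1),o['width'])
c=np.array([.4635,-.2335]);d=c-p[:2]
c0=1e3*np.array([d@[np.cos(yaw),np.sin(yaw)],d@[-np.sin(yaw),np.cos(yaw)]])
n=390;half=.025
ims=[]
for z in (.089,.0655): ims.append(rect(s,c,yaw,z,half,n))
ims2=rect(s,p[:2],yaw,p[2]+.0205,half,n)
print('c0',c0)
cv2.imwrite('pics/%s_r.png'%sys.argv[1],np.hstack(ims)); cv2.imwrite('pics/%s_k.png'%sys.argv[1],ims2)
E
python3 m.py w8
```

```text
time: 5.98
tool_pos: [0.5162, -0.2632, 0.1249]
ee_rot: [-1.569, -0.0, 1.051]
wrist_force: [-0.3, 0.7, -0.0]
width: 0.0136
[ 0.5162 -0.2632  0.1249] [-1.5693e+00 -2.0000e-04  1.0509e+00] [-0.3  0.7 -0. ] 0.013626803442108813
c0 [-0.44535856 60.49444989]
```

View pics/w8_r.png

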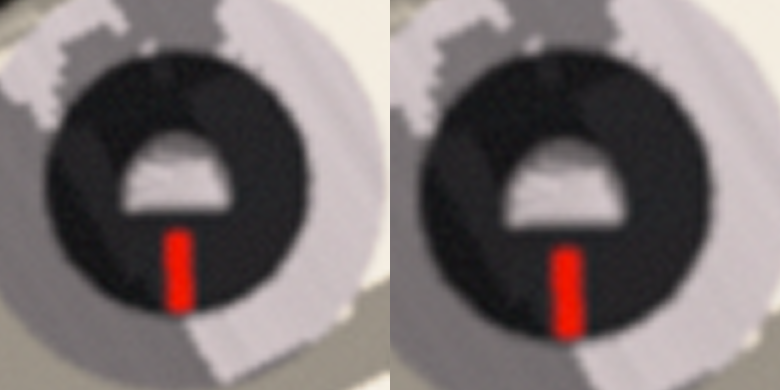

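View pics/w8.png

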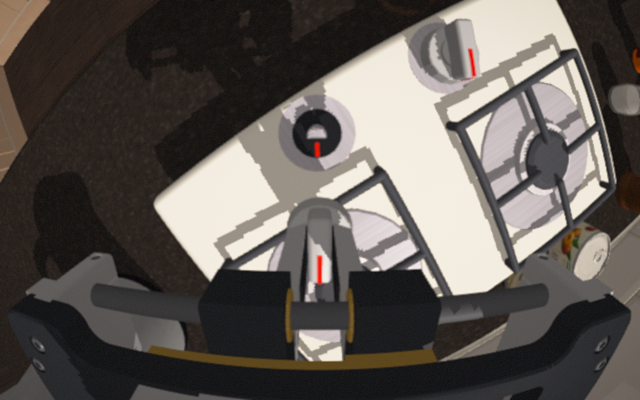

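Angle is now within about 1°. The shaft axis is at tool (−2.7, +60.8) mm and the held knob centre at (−0.8, −0.9), so I'll shift by (−2, +62).

```bash
python3 -m creep '[[-1,0,30,0,0,0,255],[-2,0,55,0,0,0,255],[-2,0,62,0,0,0,255],[-2,0,62,0,0,0,255]]'
python3 -m creep '[[0,8,0,0,0,0,255],[0,12,0,0,0,0,255],[0,12,0,0,0,0,255]]'
python3 - <<'E'
from h import *
o=robot.get_obs(); print(np.round(o['tool_pos'],4),np.round(o['wrist_force'],1))
s=snap('scene','s9'); t=snap('top','t9'); w=wsnap('w9')
f=lambda im,x0,y0,ww,h,k:cv2.resize(im[y0:y0+h,x0:x0+ww],(ww*k,h*k),interpolation=cv2.INTER_CUBIC)
cv2.imwrite('pics/c9.png',np.hstack([f(s['color'],345,205,80,80,5),f(w['color'],240,130,160,160,3)[:400,40:440]]))
E
```

```text
time: 6.52
tool_pos: [0.4625, -0.2349, 0.1269]
ee_rot: [-1.574, -0.0, 1.051]
wrist_force: [-0.3, -0.2, -0.4]
width: 0.0138
time: 6.9
tool_pos: [0.4615, -0.2343, 0.1124]
ee_rot: [-1.569, -0.0, 1.051]
wrist_force: [-0.2, -0.1, -0.0]
width: 0.0138
[ 0.4615 -0.2343  0.1124] [-0.2 -0.1 -0. ]
```

View pics/c9.png

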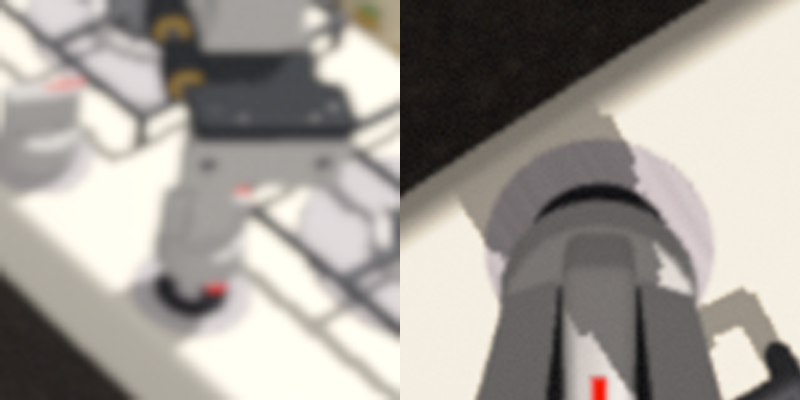

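The knob sits concentric over the black foot disc. Lowering in small steps and watching the force.

```bash
python3 -m creep '[[0,3,0,0,0,0,255],[0,6,0,0,0,0,255],[0,6,0,0,0,0,255]]'
python3 -m creep '[[0,2,0,0,0,0,255],[0,4,0,0,0,0,255],[0,4,0,0,0,0,255]]'
```

```text
time: 7.42
tool_pos: [0.4615, -0.2343, 0.1071]
ee_rot: [-1.57, -0.0, 1.051]
wrist_force: [-0.3, 0.3, -0.2]
width: 0.014
time: 7.8
tool_pos: [0.4616, -0.2344, 0.1032]
ee_rot: [-1.57, -0.0, 1.051]
wrist_force: [-0.3, 0.4, -0.8]
width: 0.0137
```

```bash
python3 -m creep '[[0,2,0,0,0,0,255],[0,4,0,0,0,0,255],[0,4,0,0,0,0,255]]'
python3 -m creep '[[0,2,0,0,0,0,255],[0,4,0,0,0,0,255],[0,5,0,0,0,0,255],[0,5,0,0,0,0,255]]'
```

```text
time: 8.18
tool_pos: [0.4616, -0.2344, 0.0992]
ee_rot: [-1.57, -0.0, 1.051]
wrist_force: [-0.1, 0.4, -0.4]
width: 0.0134
time: 8.68
tool_pos: [0.4617, -0.2344, 0.0943]
ee_rot: [-1.571, -0.0, 1.051]
wrist_force: [-0.1, -0.2, -0.8]
width: 0.0137
```

```bash
python3 -m creep '[[0,2,0,0,0,0,255],[0,2,0,0,0,0,255]]'
python3 -m creep '[[0,2,0,0,0,0,255],[0,2,0,0,0,0,255]]'
python3 -m creep '[[0,2,0,0,0,0,255],[0,2,0,0,0,0,255]]'
```

```text
time: 8.93
tool_pos: [0.4618, -0.2345, 0.0931]
ee_rot: [-1.571, -0.0, 1.051]
wrist_force: [-2.2, 0.5, 2.4]
width: 0.0137
time: 9.18
tool_pos: [0.4618, -0.2345, 0.091]
ee_rot: [-1.571, -0.0, 1.051]
wrist_force: [-2.3, 1.7, 4.2]
width: 0.0138
time: 9.43
tool_pos: [0.4618, -0.2345, 0.0893]
ee_rot: [-1.571, -0.0, 1.051]
wrist_force: [-2.6, 1.8, 6.3]
width: 0.0139
```

```bash
python3 -m creep '[[0,2,0,0,0,0,255],[0,2,0,0,0,0,255]]'
python3 -m creep '[[0,2,0,0,0,0,255],[0,2,0,0,0,0,255]]'
python3 -m creep '[[0,1,0,0,0,0,255],[0,1,0,0,0,0,255]]'
```

```text
time: 9.68
tool_pos: [0.4618, -0.2345, 0.0877]
ee_rot: [-1.572, -0.0, 1.051]
wrist_force: [-1.9, 2.6, 8.3]
width: 0.0141
time: 9.93
tool_pos: [0.4619, -0.2345, 0.087]
ee_rot: [-1.572, 0.0, 1.051]
wrist_force: [-4.8, 3.0, 13.2]
width: 0.0136
time: 10.18
tool_pos: [0.4619, -0.2346, 0.087]
ee_rot: [-1.572, 0.0, 1.051]
wrist_force: [-5.6, 4.5, 16.4]
width: 0.0139
```

The TCP stopped at 0.087, 6 mm below first contact, with force past the spring's 10 N. I'll add a small margin, then verify by picture.

```bash
python3 -m creep '[[0,1,0,0,0,0,255],[0,1,0,0,0,0,255],[0,1,0,0,0,0,255]]'
python3 - <<'E'
from h import *
o=robot.get_obs(); print(np.round(o['tool_pos'],4),np.round(o['wrist_force'],1),np.round(o['wrist_torque'],2))
s=snap('scene','s10'); t=snap('top','t10'); w=wsnap('w10')
for c in('scene','wrist'):
  for n in('knob','mug','spice_jar','salt_shaker'):
    for d in robot.landmark_of(n,c): print(c,n,round(d['p'],2),np.round(d['point'],3))
f=lambda im,x0,y0,ww,h,k:cv2.resize(im[y0:y0+h,x0:x0+ww],(ww*k,h*k),interpolation=cv2.INTER_CUBIC)
cv2.imwrite('pics/c10.png',np.hstack([f(s['color'],345,205,80,80,5),f(w['color'],240,130,160,160,3)[:400,40:440]]))
k=rect(w,o['tool_pos'][:2],o['ee_rot'][2],o['tool_pos'][2]+.0205,.025,390); cv2.imwrite('pics/k10.png',k)
E
```

```text
time: 10.55
tool_pos: [0.4619, -0.2346, 0.0869]
ee_rot: [-1.573, 0.0, 1.051]
wrist_force: [-7.6, 4.1, 20.6]
width: 0.0137
[ 0.4619 -0.2346  0.0869] [-7.6  4.1 20.6] [ 0.97  1.54 -0.02]
scene knob 0.68 [ 0.461 -0.233  0.066]
scene knob 0.62 [ 0.333  0.377 -0.   ]
scene mug 0.97 [0.58  0.383 0.   ]
scene mug 0.33 [ 0.461 -0.233  0.067]
scene spice_jar 0.61 [0.574 0.258 0.001]
scene spice_jar 0.37 [0.578 0.384 0.002]
scene spice_jar 0.25 [ 0.458 -0.117  0.072]
scene salt_shaker 0.75 [ 0.606  0.165 -0.002]
scene salt_shaker 0.47 [ 0.577  0.253 -0.   ]
wrist knob 0.84 [ 0.463 -0.237  0.066]
wrist knob 0.5 [0.453 0.26  0.002]
wrist salt_shaker 0.79 [ 0.604  0.165 -0.001]
wrist salt_shaker 0.39 [ 0.464 -0.236  0.066]
```

View pics/c10.png

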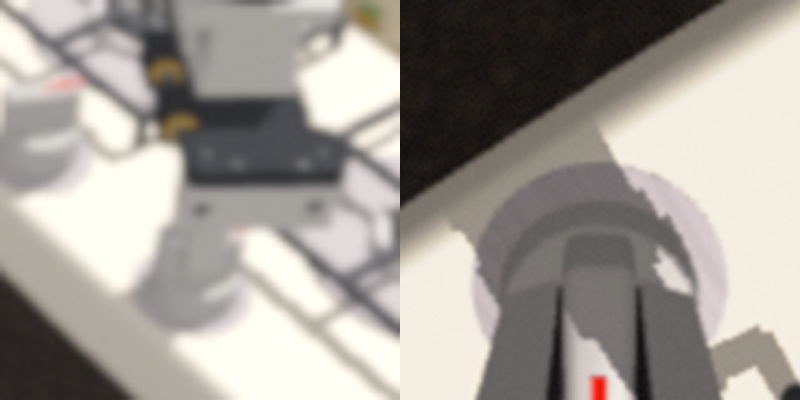

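View pics/k10.png

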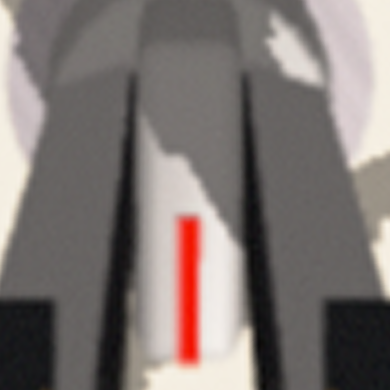

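View pics/t10.png

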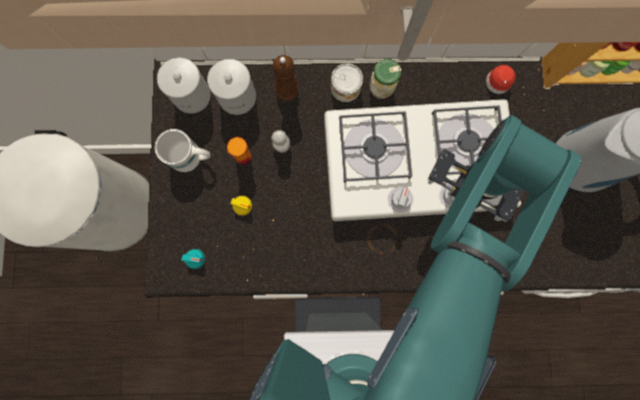

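The knob has not slipped in the grip: the pointer is in the same pixels as before pressing. Its underside is about 66 mm up (2 mm off the hob is expected), and the other objects are unmoved. Handing in.

```bash
python3 - <<'E'
from h import *
print(robot.close_job())
E
```

```text
the job is handed in; nothing more can be done
None
```

I picked up the light grey knob, turned it to match the red mark and fitted it onto the bare shaft. I then pressed it to the stop and handed the job in while still gripping and pressing, after about 10.7 s of robot time.

**Checks that agreed:**
- **Alignment:** in the wrist picture, the pointer matched the flat and red mark to within about 1°. The knob slid on with no noticeable resistance.
- **Pressed in:** the arm travelled 6.2 mm from first contact and then stopped. The vertical force was 20.6 N, against 10 N for the spring at its stop. The networks put the knob's underside at about 66 mm, against 67 mm expected.
- **Grip:** the opening was 13.7 mm, and the pointer had not shifted in the hand during the press.
- **Surroundings:** the mug, spice jar, salt shaker and both coloured look-alikes stood where they had been.

**Disagreement:** there was a sideways force of about 9 N at full press. It points to a small off-centre error of a millimetre or so, and I did not correct it.

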